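# Click the bench torch on and stand it on the steel plate

### The arm

A 6-joint arm with a two-finger parallel gripper is mounted at the origin on the work surface. World frame = base frame: x ahead of the robot, y to its left, z up, the work surface at z = 0. Lengths are in m, angles in rad, forces in N, time in s.
With the tool pointing down it reaches from about 0.35 to 0.875 m from the base axis. Payload 4.2 kg.
Tool frame: the origin (TCP) lies midway between the tips of the shut fingers; the grasp point (between the pads) lies 19 mm behind it; z points along the fingers, y is the line along which they close (so a half turn about z gives the same grasp; the last joint's range is limited). The gripper opens to 85 mm and grips with 20 to 120 N. Pads are 22 mm wide; open, the fingers measure 114 mm over their backs; the gripper's body (76 mm by 85 mm) begins 54 mm behind the grasp point. The pads swing forward as they close: fully open they stand 13 mm farther back than shut.
Start: joints at [1.418, 0.385, 0.008, 0, -1.194, -0.259], TCP at [0.25, 0.573, 0.231] pointing down, gripper open.
Joint ranges: [-3.14, 3.14], [-1.21, 2.06], [-1.07, 1.41], [-3.16, 2.05], [-2.99, -0.16], [-3.1, 3.1]. Speed limits (rad/s): [2.79, 2.79, 3.14, 3.14, 3.14, 3.14].

### API

Orientations are given as a unit quaternion [w, x, y, z].
In Python, from cell import r, eyes gives the robot as it stands.
- The arm moves only by the tool servo_tool, never from a script. Its argument "plan" is a list of rows, each a list of 5 numbers: the shift along the tool's x, y, z in m, then the turn about the tool's z in rad, then the finger opening in m, from 0 to 0.0854. A call has 1 to 12 rows; each row shifts and turns the commanded pose from where the row before left it, along the tool's axes as they then stand; what a row does not reach is not made up. A row lasts 1/12 s, in which the tool goes at most 41.7 mm and 7.16 degrees, less where a joint would pass 70% of its speed; a pose out of reach is approached as far as the arm can. A call is refused whole if a number of a shift passes 0.0417 or a number of a turn 0.125, either way. A call with a gripper value outside its range is refused whole. The fingers move at their own pace and stop on an object; the grip force is fixed at half the most. Time passes only in rows, so rows that do not move let the fingers close. It gives the time, the measured TCP pose, the force, the opening and the grip force at its end, in the units of the state.
- r.sense(): the state, without advancing time (a new reading comes with each control period).
- eyes.get_image(name): name is "scene" or "side" or "wrist"; returns a dict with "pixels" (480x640x3 uint8, red, green, blue), "intrinsics" (3x3 intrinsics, pixels), "rvec" (rotation vector, rad) and "tvec" (3), from world to camera coordinates, as OpenCV has them; the wrist camera has in their place "T_tool_cam" (4x4, takes a point from camera to tool coordinates, whose origin is the TCP and whose axes are the flange's). Camera axes: x right, y down, z forward; pixel columns grow to the right and rows downward; lengths in m; the calibration is good to about 2 mm. A picture is of the moment at which its call begins: read the wrist's pose just before it. There is no depth.
- r.finish_job(): hands the job in; it is judged then, once.
The state is a dict: "t": time; "joint_positions": joint angles; "qd": joint speeds; "effort": joint torques, N m; "tcp_pos": TCP position; "tcp_rot": TCP orientation; "contact_force": force on the tool from outside, world axes, zero at the start; "ft_torque": the same for the moment, N m; "width": finger opening in m; "grip_force": force on a finger pad.
Only numpy, scipy, OpenCV 4.12 (cv2) and the standard library are available. Lean on these libraries where they do the work, as an engineer would, in place of code of your own. Each camera call takes 0.05 s, during which the arm holds its last target. There are 200 camera calls.

### The job

Take the smaller of the two torches out of the tool rack and, still holding it upright, push its tail button fully in against the steel plate so that the torch clicks on. Then let go and leave it standing on its tail, wholly on the plate, and leave the larger torch where it is in the rack.

Things in the scene. Friction and masses are not known exactly. Their poses are not given: they have to be found in the camera images.
- torch_head (a point): Centre of the smaller torch's head: black upright cylinder 50 mm across, 55 mm high, bright round lens on top; the point is 27.5 mm below the lens, z up the torch. Below the head a shaft 34 mm across, 75 mm long, ends in a flat tail rim 102.5 mm below this point; the tail button sticks out 8 mm more. About 0.22 kg. Hangs loosely by its head in a rack hole; lift 170 mm or more before carrying it over other tools.
- tail_button (a joint): The smaller torch's round rubber tail button, 20 mm across, at the bottom end of its shaft: 0 m fully out (off), 0.008 m flush with the tail rim (on). It moves against a steady 6 N or so and stays where it is pushed to. Once it is flush, the rim meets the surface and the torch can stand on its tail.
- plate_top (a point): Centre of the upper face of the square bare steel plate, 130 x 130 mm and 20 mm thick, fixed to the bench; z up, x and y along its edges.
- big_torch_head (a point): Centre of the head of the larger torch of the same make, in another hole of the same rack: head 66 mm across and 68 mm high, the point half-way up, the lens 168 mm above the bench. The horizontal line from here to the smaller torch's head runs along the rack's row of holes.
- rack: Fixed green rack, top 100 mm above the bench, 90 mm wide (x), 290 mm long (y); origin under its centre. Three 43 mm holes in a row along y, 95 mm apart; the two torches and a steel plug gauge (22 mm knob over a 52 mm flange) hang in them in any order. Room for fingers is on the two long sides of the row.
Not all that is in view belongs to the job. What is shaped like the part that bears plate_top but green is not meant. What is shaped like the part that bears torch_head but brown is not meant.

How it is judged:
On the way:
1. the upright torch, held in the fingers, is pushed down on the plate until its tail button is in (value of joint tail_button above 0.0055 m and contact force between torch and plate above 3 N and contact force between the fingers and torch above 1 N and angle between torch_head's own z axis and vertical below 0.17 rad and x of torch_head in the frame of plate_top between -0.055 and 0.055 m and y of torch_head in the frame of plate_top between -0.055 and 0.055 m), for 0.1 s.
At the end, for the whole second after the job is handed in: The smaller torch stands at rest on the steel plate, its axis within 55 mm of the plate's centre along each plate edge direction, upright within 10 degrees, tail button in by more than 5.5 mm of its 8 mm; the larger torch is within 30 mm of where it was (value of joint tail_button above 0.0055 m and angle between torch_head's own z axis and vertical below 0.17 rad and x of torch_head in the frame of plate_top between -0.055 and 0.055 m and y of torch_head in the frame of plate_top between -0.055 and 0.055 m and z of torch_head in the frame of plate_top between 0.098 and 0.107 m and linear speed of torch below 0.02 m/s and distance of big_torch_head from where it was at the start of the episode below 0.03 m); the robot touches nothing.
It fails at once if the larger torch is moved by more than 30 mm (distance of big_torch_head from where it was at the start of the episode above 0.03 m).
It also fails if it takes over 45 s, if anything falls off the work surface, if the arm or the gripper's body presses on something with over 40 N, if the wrist force passes 120 N, or if a joint passes its speed limit or range.

## Working session

There is one attempt and no reset: what is moved stays moved. The work goes in short steps, Python scripts to look and compute and a tool call to move; the robot and the scene stay as the last step left them, time stands still between calls to the robot, and variables do not carry over. Pictures are saved under pics/ and viewed, at most 10 in all, crops included, and the job is handed in when it is done.

Besides the shell and the picture viewer there is one more tool, called as name([rows], argument=value, ...), one row to a line, values as JSON. servo_tool: Moves the arm, as the interface text tells. Its arguments: {"type":"object","properties":{"plan":{"type":"array","items":{"type":"array","items":{"type":"number"}}}},"required":["plan"]}

```bash
mkdir -p pics; cat > h.py <<'E'
import numpy as np,cv2,pickle
from scipy.spatial.transform import Rotation as R
def cap(n):
    from cell import r,eyes
    s=r.sense(); d=eyes.get_image(n); d['s']=s
    pickle.dump(d,open(f'{n}.pkl','wb')); return d
def cam(d):
    K=np.array(d['intrinsics'])
    if 'T_tool_cam' in d and d['T_tool_cam'] is not None:
        q=d['s']['tcp_rot']; T=np.eye(4); T[:3,:3]=R.from_quat([q[1],q[2],q[3],q[0]]).as_matrix(); T[:3,3]=d['s']['tcp_pos']
        T=T@np.array(d['T_tool_cam']); return K,T[:3,:3],T[:3,3]
    Rm=cv2.Rodrigues(np.array(d['rvec'],float))[0]; return K,Rm.T,-Rm.T@np.array(d['tvec']).ravel()
def onz(d,uv,z):
    K,A,c=cam(d); uv=np.atleast_2d(uv).astype(float)
    v=(A@np.linalg.inv(K)@np.c_[uv,np.ones(len(uv))].T).T
    return c+v*((z-c[2])/v[:,2])[:,None]
def proj(d,p):
    K,A,c=cam(d); x=K@A.T@(np.array(p)-c); return x[:2]/x[2]
E
python3 - <<'E'
from h import *
for n in ['scene','side','wrist']:
    d=cap(n); cv2.imwrite(f'pics/{n}0.png',d['pixels'][:,:,::-1]); print(n,cam(d)[2])
print(d['s'])
E
```

```text
scene [ 1.02813791 -0.3171913   1.08776815]
side [ 0.17526189 -0.66507386  0.85156478]
wrist [0.31071402 0.54645743 0.37207292]
{'t': 0.1, 'joint_positions': array([ 1.41757621e+00,  3.85464903e-01,  6.74713433e-03, -4.25131465e-04,
       -1.19400936e+00, -2.58608298e-01]), 'qd': array([ 0.00010075, -0.0031157 ,  0.00407612,  0.00125322, -0.00233267,
       -0.00129808]), 'effort': array([-4.83778458e-04, -3.93321168e+01,  1.88928688e+01,  4.19796824e+00,
       -2.60387140e-03,  4.58045633e-06]), 'tcp_pos': array([0.24995027, 0.57226434, 0.23033534]), 'tcp_rot': array([ 9.74468278e-04,  9.78857965e-01, -2.04538783e-01, -1.46457317e-04]), 'contact_force': array([0.3142058 , 0.73111891, 0.55936814]), 'ft_torque': array([-0.0069978 , -0.02233363, -0.01325704]), 'grip_force': 0.0, 'width': 0.0855027886739983}
```

View pics/scene0.png

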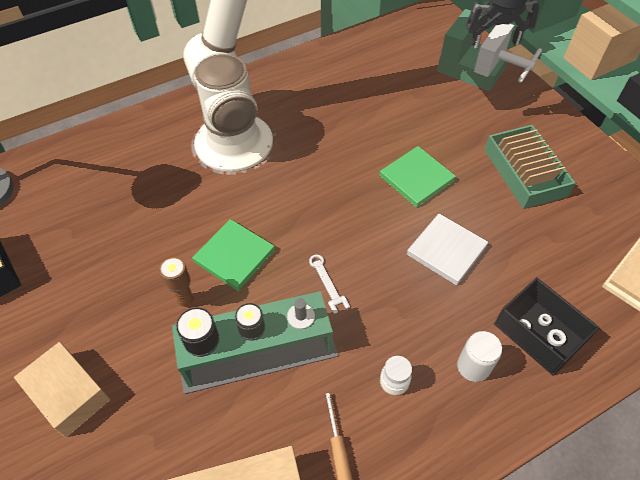

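View pics/side0.png

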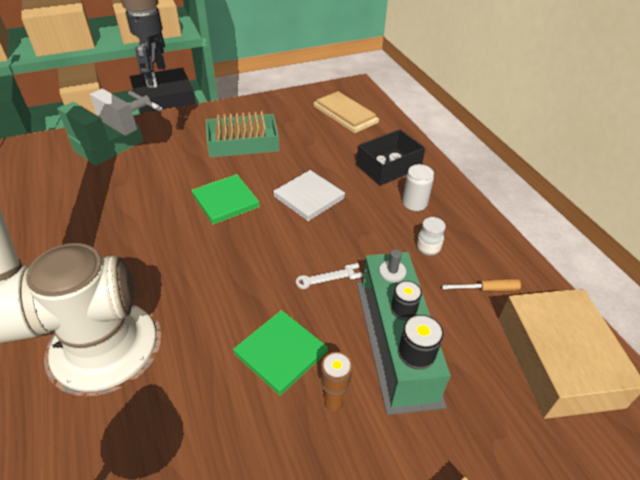

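The scene view shows the rack with the big torch at (197,328), the small one at (249,318) and the gauge at (301,313), and the steel plate at (448,248). In the side view they are at (422,335), (406,295), (394,265) and (310,195). I'll measure the lenses and plate corners next.

```bash
python3 - <<'E'
from h import *
L={'scene':{'small':(249,315),'big':(197,323),'plate':(448,248)},'side':{'small':(406,293),'big':(423,330),'plate':(310,195)}}
for n in L:
    d=pickle.load(open(n+'.pkl','rb')); hsv=cv2.cvtColor(d['pixels'],cv2.COLOR_RGB2HSV)
    for k,c in L[n].items():
        w=60 if k=='plate' else 26
        m=((hsv[...,2]>(150 if k=='plate' else 120))&(hsv[...,1]<60)).astype(np.uint8)
        if k!='plate': m|=((hsv[...,0]>18)&(hsv[...,0]<40)&(hsv[...,2]>180)).astype(np.uint8)
        z=np.zeros_like(m); z[c[1]-w:c[1]+w,c[0]-w:c[0]+w]=1; m*=z
        _,lab=cv2.connectedComponents(m); l=lab[c[1],c[0]]
        cn=max(cv2.findContours((lab==l).astype(np.uint8),0,1)[0],key=cv2.contourArea)
        if l==0: print('miss',n,k); continue
        zz={'small':.155,'big':.168,'plate':.02}[k]
        P=onz(d,cn[:,0],zz)[:,:2]
        if k=='plate':
            print(n,k,cv2.minAreaRect(P.astype(np.float32)*1000), cv2.boundingRect(cn))
        else: print(n,k,cv2.minEnclosingCircle(P.astype(np.float32)*1000),cv2.boundingRect(cn))
E
```

```text
scene small ((547.4869995117188, -202.44110107421875), 22.957509994506836) (235, 304, 26, 22)
scene big ((525.4585571289062, -294.96624755859375), 31.696155548095703) (177, 309, 35, 30)
scene plate ((545.8442993164062, 269.1426086425781), (131.24269104003906, 140.9354248046875), 22.137592315673828) (407, 214, 81, 71)
side small ((540.7022705078125, -176.66204833984375), 47.37245559692383) (380, 267, 41, 34)
side big ((524.9359741210938, -291.5794982910156), 31.336885452270508) (405, 315, 37, 32)
side plate ((539.595458984375, 267.3797302246094), (146.4064483642578, 147.42132568359375), 22.17401885986328) (273, 170, 72, 51)
```

servo_tool([
  [0,0,-0.005,0.116,0.0854],
  [0,0,-0.005,0.116,0.0854],
  [0,0,-0.005,0.116,0.0854],
  [0,0,-0.005,0.116,0.0854],
  [0,0,-0.005,0.116,0.0854],
  [0,0,-0.005,0.116,0.0854],
  [0,0,-0.005,0.116,0.0854],
  [0,0,-0.005,0.116,0.0854],
  [0,0,-0.005,0.116,0.0854],
  [0,0,-0.005,0.116,0.0854],
  [0,0,-0.005,0.116,0.0854],
  [0,0,-0.005,0.116,0.0854],
])

```text
t: 1.15
tcp_pos: [0.25, 0.5725, 0.2911]
tcp_rot: [-0.0, -0.618, 0.786, -0.0]
contact_force: [0.7, 0.0, -0.0]
width: 0.085
grip_force: 0.0
```

servo_tool([
  [0.031,-0.0213,0,0,0.0854],
  [0.031,-0.0213,0,0,0.0854],
  [0.031,-0.0213,0,0,0.0854],
  [0.031,-0.0213,0,0,0.0854],
  [0.031,-0.0213,0,0,0.0854],
  [0.031,-0.0213,0,0,0.0854],
  [0.031,-0.0213,0,0,0.0854],
  [0.031,-0.0213,0,0,0.0854],
  [0.031,-0.0213,0,0,0.0854],
  [0.031,-0.0213,0,0,0.0854],
  [0.031,-0.0213,0,0,0.0854],
])

```text
t: 2.07
tcp_pos: [0.3993, 0.185, 0.2914]
tcp_rot: [0.0, -0.62, 0.784, 0.0]
contact_force: [0.5, 0.2, -0.4]
width: 0.0851
grip_force: 0.0
```

servo_tool([
  [0.031,-0.0213,0,0,0.0854],
  [0.031,-0.0213,0,0,0.0854],
  [0.031,-0.0213,0,0,0.0854],
  [0.031,-0.0213,0,0,0.0854],
  [0.031,-0.0213,0,0,0.0854],
  [0.031,-0.0213,0,0,0.0854],
  [0.031,-0.0213,0,0,0.0854],
  [0.031,-0.0213,0,0,0.0854],
  [0.031,-0.0213,0,0,0.0854],
  [0.031,-0.0213,0,0,0.0854],
  [0.031,-0.0213,0,0,0.0854],
  [0,0,0,0,0.0854],
])

```text
t: 3.07
tcp_pos: [0.5498, -0.204, 0.2895]
tcp_rot: [-0.001, -0.618, 0.786, 0.0]
contact_force: [1.0, 0.0, 0.3]
width: 0.0852
grip_force: 0.0
```

```bash
python3 - <<'E'
from h import *
d=cap('wrist'); print(d['s']['tcp_pos'],d['s']['joint_positions'])
im=d['pixels'][:,:,::-1].copy()
p=proj(d,[.547,-.2025,.155]); print(p, proj(d,[.5255,-.295,.168]))
cv2.circle(im,tuple(int(v) for v in p),3,(0,0,255),-1)
cv2.imwrite('pics/w1.png',im)
E
```

```text
[ 0.54976207 -0.20398224  0.28947619] [-7.86651161e-02  2.85319253e-01  7.52105583e-03  1.21849967e-03
 -1.29497850e+00 -1.60305200e-01]
[321.16572898 231.81713943] [320.11135959  89.17149853]
```

View pics/w1.png

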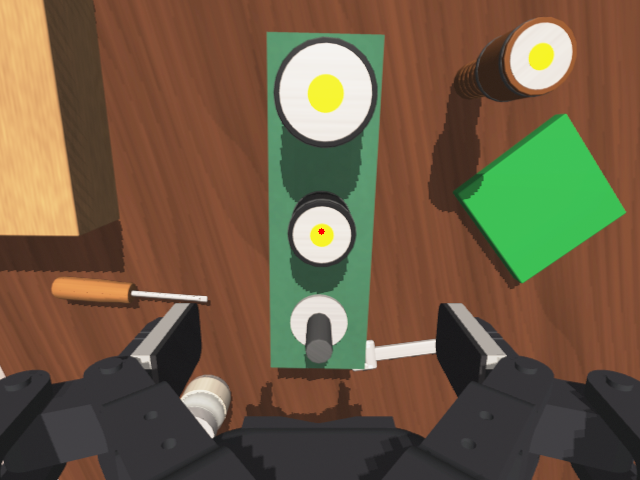

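The torch lens is at about (321,235) in the wrist view, 3 px from its predicted position. The row lies vertical between the fingers, so I can descend.

servo_tool([
  [-0.0018,0.0033,-0.0,0,0.0854],
  [0,0,0.02,0,0.0854],
  [0,0,0.02,0,0.0854],
  [0,0,0.02,0,0.0854],
  [0,0,0.02,0,0.0854],
  [0,0,0.02,0,0.0854],
  [0,0,0.02,0,0.0854],
  [0,0,0.02,0,0.0854],
  [0,0,0.02,0,0.0854],
  [0,0,0.015,0,0.0854],
  [0,0,0.008,0,0.0854],
  [0,0,0,0,0.0854],
])

```text
t: 4.12
tcp_pos: [0.5444, -0.1951, 0.1069]
tcp_rot: [-0.001, -0.621, 0.784, 0.001]
contact_force: [-0.1, 0.3, -0.4]
width: 0.0852
grip_force: 0.0
```

servo_tool([
  [0,0,0,0,0.06],
  [0,0,0,0,0.055],
  [0,0,0,0,0.04],
  [0,0,0,0,0.04],
  [0,0,0,0,0.04],
  [0,0,0,0,0.04],
  [0,0,0,0,0.04],
  [0,0,0,0,0.04],
])

```text
t: 4.78
tcp_pos: [0.5474, -0.1967, 0.1103]
tcp_rot: [0.001, -0.62, 0.784, -0.002]
contact_force: [0.8, 0.8, 5.5]
width: 0.0488
grip_force: 62.3
```

servo_tool([
  [0,0,-0.005,0,0.04],
  [0,0,-0.01,0,0.04],
  [0,0,-0.015,0,0.04],
  [0,0,-0.02,0,0.04],
  [0,0,-0.02,0,0.04],
  [0,0,-0.02,0,0.04],
  [0,0,-0.02,0,0.04],
  [0,0,-0.02,0,0.04],
  [0,0,-0.02,0,0.04],
  [0,0,-0.02,0,0.04],
  [0,0,-0.01,0,0.04],
  [0,0,0,0,0.04],
])

```text
t: 5.78
tcp_pos: [0.5464, -0.1968, 0.2909]
tcp_rot: [0.002, -0.62, 0.785, -0.002]
contact_force: [1.3, -0.1, -1.8]
width: 0.0486
grip_force: 63.1
```

```bash
python3 - <<'E'
from h import *
a=cap('side'); b=cap('scene'); p=b['s']['tcp_pos']; print(p, b['s']['contact_force'])
o=[]
for d in(a,b):
    u,v=proj(d,p-[0,0,.03]).astype(int); u=np.clip(u,120,520);v=np.clip(v,120,360)
    o.append(cv2.resize(d['pixels'][v-120:v+120,u-100:u+100,::-1],None,fx=2,fy=2))
cv2.imwrite('pics/l.png',np.hstack(o))
E
```

```text
[ 0.54565375 -0.19640685  0.28882295] [-0.24319717  0.42987462 -3.3447612 ]
```

View pics/l.png

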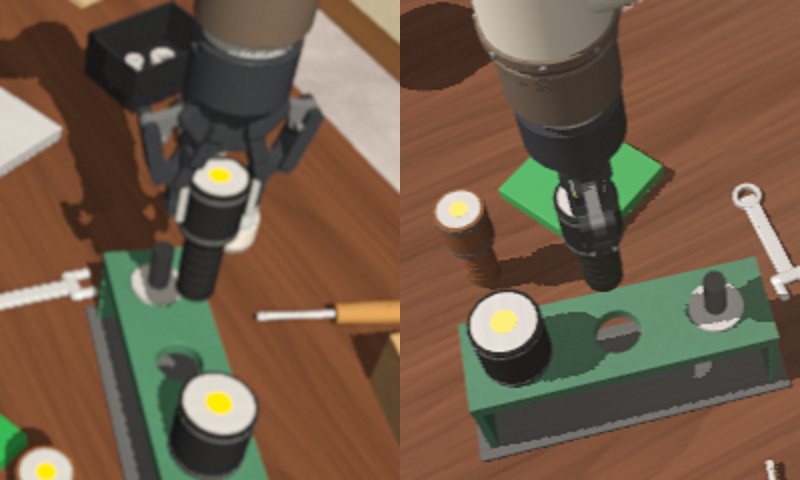

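servo_tool([
  [-0.012,0.003,0,0,0.04],
  [-0.025,0.006,0,0,0.04],
  [-0.035,0.0085,0,0,0.04],
  [-0.035,0.0085,0,0,0.04],
  [-0.035,0.0085,0,0,0.04],
  [-0.035,0.0085,0,0,0.04],
  [-0.035,0.0085,0,0,0.04],
  [-0.035,0.0085,0,0,0.04],
  [-0.035,0.0085,0,0,0.04],
  [-0.035,0.0085,0,0,0.04],
  [-0.035,0.0085,0,0,0.04],
  [-0.035,0.0085,0,0,0.04],
])

```text
t: 6.88
tcp_pos: [0.5422, 0.2036, 0.2865]
tcp_rot: [-0.002, -0.62, 0.784, 0.0]
contact_force: [0.5, -1.1, -1.9]
width: 0.0488
grip_force: 63.1
```

servo_tool([
  [-0.035,0.0085,0,0,0.04],
  [-0.025,0.006,0,0,0.04],
  [-0.012,0.003,0,0,0.04],
  [0,0,0.02,0,0.04],
  [0,0,0.035,0,0.04],
  [0,0,0.035,0,0.04],
  [0,0,0.02,0,0.04],
  [0,0,0.01,0,0.04],
  [0,0,0,0,0.04],
  [0,0,0,0,0.04],
])

```text
t: 7.72
tcp_pos: [0.5436, 0.2758, 0.1685]
tcp_rot: [-0.0, -0.62, 0.784, -0.0]
contact_force: [0.8, 0.4, -1.9]
width: 0.0485
grip_force: 63.4
```

```bash
python3 - <<'E'
from h import *
a=cap('side'); b=cap('scene'); p=b['s']['tcp_pos']; print(p, b['s']['contact_force'])
o=[]
for d in(a,b):
    u,v=proj(d,p-[0,0,.03]).astype(int); u=np.clip(u,80,560);v=np.clip(v,100,380);print(u,v)
    o.append(cv2.resize(d['pixels'][v-100:v+100,u-80:u+80,::-1],None,fx=2.5,fy=2.5,interpolation=cv2.INTER_CUBIC))
cv2.imwrite('pics/p.png',np.hstack(o))
E
```

```text
[0.54426673 0.27623756 0.16974941] [ 0.9041208   0.02862698 -3.08779621]
309 152
459 212
```

View pics/p.png

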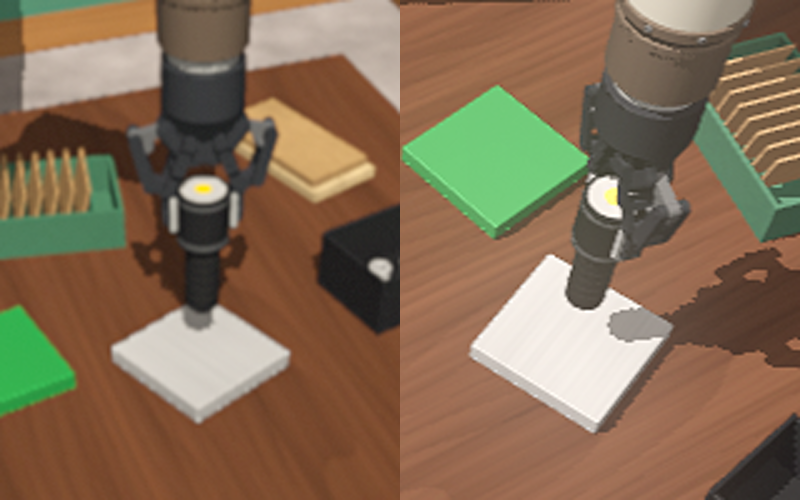

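```bash
python3 - <<'E'
from h import *
a,b=[pickle.load(open(n+'.pkl','rb')) for n in('side','scene')]
def P(d):
    K,A,c=cam(d); return K@np.c_[A.T,-A.T@c]
X=cv2.triangulatePoints(P(a),P(b),np.array([[310.6,309.8],[127.6,174.4]]),np.array([[460.6,453.8],[190.8,232.8]]))
X=(X[:3]/X[3]).T; print(X, X[0]-X[1])
p=b['s']['tcp_pos']
for dx in [(0,0)]:
  for z in (.0465,-.0905): print(z,proj(a,p+[0,0,z]),proj(b,p+[0,0,z]))
# plate top corners by hand from the pictures
for d,u,v,c in((a,309,152,[(112,352),(198,409),(289,352)]),(b,459,212,[(146,255),(70,348),(195,421),(272,328)])):
    q=np.array([(u-80+x/2.5,v-100+y/2.5) for x,y in c]); print(onz(d,q,.02).round(4))
E
```

```text
[[0.54198677 0.26290644 0.21758174]
 [0.54643295 0.27708612 0.07202196]] [-0.00444618 -0.01417968  0.14555978]
0.0465 [309.7002947  125.27100647] [466.87082778 189.00165955]
-0.0905 [309.40461264 172.79060613] [453.63167111 229.95138684]
[[0.456  0.3022 0.02  ]
 [0.5076 0.189  0.02  ]
 [0.6275 0.2375 0.02  ]]
[[0.4611 0.3058 0.02  ]
 [0.5114 0.1875 0.02  ]
 [0.6258 0.238  0.02  ]
 [0.5824 0.3552 0.02  ]]
```

```bash
python3 - <<'E'
from h import *
for n,(u,v),box in(('side',(309,152),(180,230,250,300)),('scene',(459,212),(160,215,262,295))):
    d=pickle.load(open(n+'.pkl','rb')); p=d['s']['tcp_pos']
    im=d['pixels'].max(2).astype(int); pts=[]
    x0,x1,y0,y1=box; 
    for yy in range(int(v-100+y0/2.5),int(v-100+y1/2.5)):
        xs=[x for x in range(int(u-80+(x0-5)/2.5),int(u-80+(x1+8)/2.5)) if im[yy,x]<72]
        if xs: pts.append((yy,xs[0],xs[-1]))
    pts=np.array(pts); print(n,pts.tolist())
    for z in(-.03,-.085): print(proj(d,p+[0,0,z]))
    print(np.polyfit(pts[:,0],(pts[:,1]+pts[:,2])/2,1))
E
```

```text
side [[152, 299, 323], [153, 299, 323], [154, 299, 323], [155, 299, 323], [156, 299, 323], [157, 299, 323], [158, 299, 323], [159, 299, 318], [160, 299, 317], [161, 299, 317], [162, 299, 318], [163, 299, 318], [164, 299, 318], [165, 299, 317], [166, 299, 317], [167, 299, 316], [168, 299, 316], [169, 299, 315], [170, 300, 315], [171, 300, 315]]
[309.34720332 153.33661729]
[309.23930975 171.5817182 ]
[-2.37593985e-01  3.47371429e+02]
scene []
[459.16272472 212.84341368]
[454.11571813 228.45419228]Traceback (most recent call last):
  File "<stdin>", line 11, in <module>
IndexError: too many indices for array: array is 1-dimensional, but 2 were indexed
```

```bash
python3 - <<'E'
from h import *
d=pickle.load(open('scene.pkl','rb')); im=d['pixels'].astype(int)
for y in range(212,238,2): print(y,im[y,440:472].max(1).T if 0 else im[y,440:472].max(-1))
E
```

```text
212 [152 157 161 163 162 161 161 162 149 110 110 121 100  83  84  84  84  83
  82  81  81  79  76 129 188 187 130 115  93  76  80  79]
214 [243 145 155 156 156 157 157 159 144  84  85  90 100 117 121 109  86  80
  80  81  80  78  74 171 214 150 125  86  90  84  78  77]
216 [248 249 255 250 186 135 151 140  96  89  87  91  92  86  81  85  95 106
 109 112 109 105 101  98  95  97 121 142 127 149 165 164]
218 [247 246 247 246 246 249 251 221  81  89  91  87  87  89  90  91  85  82
  81  81  81  80  80  80  81 123 162 160 158 157 155 155]
220 [247 246 245 244 246 251 233 116  86  92  89  93  92  88  87  86  85  85
  83  82  81  81  78  77 120 162 157 154 152 153 153 156]
222 [245 244 245 247 249 241 197  81  88  90  92  89  86  84  88  89  88  90
  88  87  84  82  79 105 145 156 154 157 159 159 158 160]
224 [245 246 246 245 248 231 117  87  91  90  90  93  92  92  89  87  86  85
  84  84  84  81  83 125 163 159 159 161 163 163 162 159]
226 [246 245 244 245 241 197  84  94  92  94  93  90  89  88  88  87  86  85
  84  83  81  77 120 163 163 163 163 160 159 158 157 157]
228 [244 243 244 248 229 111  87  92  91  91  90  91  92  93  93  92  90  90
  87  84  77 163 233 254 241 172 152 155 158 161 163 162]
230 [243 244 244 247 234 155  83  90  92  93  94  95  92  89  88  87  86  86
  85  80  88 194 246 243 245 245 247 240 198 144 159 158]
232 [243 244 245 246 248 234 155  81  88  90  91  90  89  89  87  86  88  85
  79  90 195 248 244 243 243 241 240 240 241 243 250 239]
234 [244 245 245 244 245 247 251 235 149  77  81  85  86  87  85  84  78  72
 156 228 245 244 243 242 241 240 240 241 244 245 246 249]
236 [245 243 245 246 246 244 242 243 244 246 250 243 232 255 255 255 250 246
 244 244 244 242 242 243 246 248 229 151 152 154 155 156]
```

The shaft midline slope in the scene view is -0.34 px/px, against -0.32 expected for vertical. The torch is upright and over the plate, so I can lower and press.

servo_tool([
  [0,0,0.015,0,0.04],
  [0,0,0.02,0,0.04],
  [0,0,0.01,0,0.04],
  [0,0,0.005,0,0.04],
  [0,0,0.003,0,0.04],
  [0,0,0.002,0,0.04],
  [0,0,0.002,0,0.04],
  [0,0,0.002,0,0.04],
  [0,0,0,0,0.04],
  [0,0,0,0,0.04],
])

```text
t: 8.65
tcp_pos: [0.544, 0.2764, 0.1107]
tcp_rot: [0.001, -0.62, 0.784, -0.0]
contact_force: [-1.3, -0.1, 3.2]
width: 0.0487
grip_force: 63.8
```

servo_tool([
  [0,0,0.002,0,0.04],
  [0,0,0.001,0,0.04],
  [0,0,0.001,0,0.04],
  [0,0,0,0,0.04],
])

```text
t: 8.98
tcp_pos: [0.544, 0.2763, 0.1056]
tcp_rot: [0.001, -0.62, 0.784, -0.0]
contact_force: [-0.2, 0.6, 3.5]
width: 0.049
grip_force: 63.9
```

servo_tool([
  [0,0,0.001,0,0.04],
  [0,0,0.001,0,0.04],
  [0,0,0,0,0.04],
])

```text
t: 9.23
tcp_pos: [0.544, 0.2764, 0.1053]
tcp_rot: [0.001, -0.62, 0.784, -0.0]
contact_force: [-2.9, -0.2, 10.1]
width: 0.0489
grip_force: 64.9
```

servo_tool([
  [0,0,0.001,0,0.04],
  [0,0,0,0,0.04],
  [0,0,0,0,0.04],
])

```text
t: 9.48
tcp_pos: [0.5441, 0.2764, 0.1053]
tcp_rot: [0.001, -0.62, 0.784, -0.0]
contact_force: [-4.5, -0.5, 15.5]
width: 0.0491
grip_force: 65.3
```

The TCP has stopped at z = 0.1053 while the force climbs, so the rim is on the plate. I'll hold, relax, then release.

servo_tool([
  [0,0,0.001,0,0.04],
  [0,0,0.001,0,0.04],
  [0,0,0,0,0.04],
  [0,0,0,0,0.04],
  [0,0,0,0,0.04],
  [0,0,-0.002,0,0.04],
  [0,0,-0.002,0,0.04],
  [0,0,0,0,0.04],
])

```text
t: 10.15
tcp_pos: [0.5437, 0.2762, 0.1054]
tcp_rot: [0.001, -0.62, 0.784, -0.0]
contact_force: [-1.4, 1.0, 6.9]
width: 0.0489
grip_force: 63.9
```

servo_tool([
  [0,0,0,0,0.055],
  [0,0,0,0,0.0854],
  [0,0,0,0,0.0854],
  [0,0,0,0,0.0854],
  [0,0,0,0,0.0854],
  [0,0,0,0,0.0854],
  [0,0,0,0,0.0854],
  [0,0,0,0,0.0854],
])

```text
t: 10.82
tcp_pos: [0.5433, 0.2758, 0.1042]
tcp_rot: [-0.0, -0.62, 0.785, -0.0]
contact_force: [0.3, -0.5, -0.1]
width: 0.0856
grip_force: 0.0
```

servo_tool([
  [0,0,-0.01,0,0.0854],
  [0,0,-0.015,0,0.0854],
  [0,0,-0.02,0,0.0854],
  [0,0,-0.03,0,0.0854],
  [0,0,-0.03,0,0.0854],
  [0,0,-0.03,0,0.0854],
  [0,0,-0.02,0,0.0854],
  [0,0,0,0,0.0854],
])

```text
t: 11.48
tcp_pos: [0.5456, 0.277, 0.2664]
tcp_rot: [0.006, -0.62, 0.784, -0.001]
contact_force: [0.6, 0.9, 0.7]
width: 0.0857
grip_force: 0.0
```

```bash
python3 - <<'E'
from h import *
a=cap('side'); b=cap('scene')
o=[cv2.resize(d['pixels'][v-100:v+100,u-80:u+80,::-1],None,fx=2.5,fy=2.5) for d,u,v in((a,309,170),(b,459,230))]
cv2.imwrite('pics/e.png',np.hstack(o))
for d in(a,b): print(proj(d,[.544,.272,.15]),proj(d,[.544,.272,.02]))
E
```

```text
[310.08459006 150.20161114] [309.78492288 192.1098924 ]
[458.3805647  210.53341284] [447.01099117 246.10051867]
```

View pics/e.png

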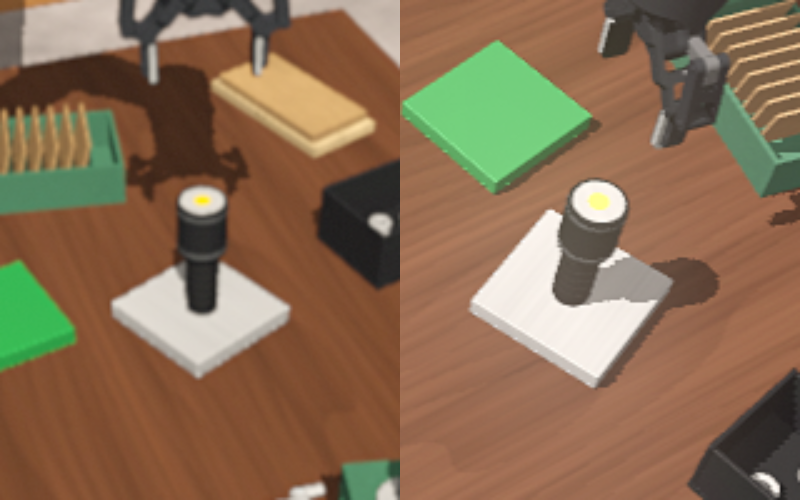

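The torch stands upright near the plate's centre. Its lens is at side pixel (310,150), as predicted for a top at z = 0.15 with the button in, and the gripper is clear.

```bash
python3 -c "
from cell import r
print(r.finish_job())"
```

```text
the job is handed in; nothing more can be done
None
```

The smaller torch was pressed on the steel plate until its rim met it, and it now stands on its tail near the centre; the larger torch was not touched, and the job is handed in, but no verdict came back.

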